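# Take a glaze test tile from its latched case and lean it up to the light

### The arm

A 6-joint arm with a two-finger parallel gripper is mounted at the origin on the work surface. World frame = base frame: x ahead of the robot, y to its left, z up, the work surface at z = 0. Lengths are in m, angles in rad, forces in N, time in s.
With the tool pointing down it reaches from about 0.25 to 0.775 m from the base axis. Payload 4 kg.
Tool frame: the origin (TCP) lies midway between the tips of the shut fingers; the grasp point (between the pads) lies 19 mm behind it (robot.tcp_to_grasp is the distance from the TCP to the grasp point, in m); z points along the fingers, x is the direction in which the jaws open and shut, and the axes are right-handed (so a half turn about z gives the same grasp; the last joint's range is limited). The gripper opens to 94 mm and grips with 3 to 60 N. Pads are 16 mm wide; open, the fingers measure 119 mm over their backs; the gripper's body (75 mm by 177 mm) begins 78 mm behind the grasp point.
Start: joints at [1.241, 0.087, 1.371, -0, 1.684, -0.103], TCP at [0.124, 0.536, 0.206] pointing down, gripper open.
Joint ranges: [-3.1, 3.1], [-0.76, 2.03], [0.27, 2.55], [-1.08, 4.22], [0.17, 2.65], [-2.57, 2.57]. Speed limits (rad/s): [2.79, 2.79, 3.14, 3.14, 3.14, 3.14].

### API

Orientations are given as [roll, pitch, yaw] about the fixed x, y, z axes, in that order (R = Rz(yaw) Ry(pitch) Rx(roll)).
In Python, from bench import get_obs, vision, robot gives the robot as it stands.
- The arm moves only by the tool servo_tool, never from a script. Its argument "targets" is text: rows parted by semicolons, each of 7 numbers parted by spaces: the opening, from 0 (shut) to 1 (fully open), then the shift along the tool's x, y, z as a fraction of full scale, then the turn, a rotation vector about the tool's x, y, z as a fraction of full scale. A call has 1 to 12 rows; each row is the pose to reach, as a shift and turn from the pose commanded when the call began, along the tool's axes at that moment, turning the shorter way round; what a row does not reach only later rows make up. Full scale, the value 1, is 0.25 m for a shift and pi rad for a turn. A row lasts 1/12 s, in which the tool goes at most 41.7 mm and 7.16 degrees, less where a joint would pass 70% of its speed; a pose out of reach is approached as far as the arm can. A call with a number of a shift or a turn outside -1 to 1 is refused whole. A call with a gripper value outside its range is refused whole. The fingers move at their own pace and stop on an object; the grip force is fixed at half the most. Time passes only in rows, so rows that repeat a pose let the fingers close. It gives the time, the measured TCP pose, the force and the opening at its end, in the units of the state.
- get_obs(): the state, without advancing time (a new reading comes with each control period).
- vision.snapshot(name): name is "scene" or "top" or "wrist"; returns a dict with "image" (384x512x3 uint8, red, green, blue), "mtx" (3x3 intrinsics, pixels), "k1" (the pictures are not rectified: a ray, as slopes to the right and down, at radius r is drawn at 1 + k1 r^2 times it, then the intrinsics apply), "world_from_camera" (4x4, takes a point from camera to world coordinates); the wrist camera has in their place "T_tool_cam" (4x4, takes a point from camera to tool coordinates, whose origin is the TCP and whose axes are the tool frame's). Camera axes: x right, y down, z forward; pixel columns grow to the right and rows downward; lengths in m; the calibration is good to about 2 mm. A picture is of the moment at which its call begins: read the wrist's pose just before it. There is no depth.
- robot.close_job(): hands the job in, once; it reports no verdict.
The state is a dict: "time": time; "joint_positions": joint angles; "qvel": joint speeds; "joint_torque": joint torques, N m; "tool_pos": TCP position; "ee_rot": TCP orientation; "wrist_force": force on the tool from outside, world axes, zero at the start; "wrist_torque": the same for the moment, N m; "width": finger opening in m.
Only numpy, scipy, OpenCV 4.12 (cv2) and the standard library are available. Lean on these libraries where they do the work, as an engineer would, in place of code of your own. Each camera call takes 0.05 s, during which the arm holds its last target.

### The job

In the pottery workshop, swing the red-pegged latch of the wooden tile case right round until it is clear of the lid, then lift the lid up until it stands upright and stays open. Draw the blue-glazed test tile up out of its slot and turn it to show its glaze to the light above: glazed face upward, leaning at least 45 degrees from upright (flat is fine too), the whole tile at least 200 mm above the bench. Finish while still holding it there in the gripper, touching nothing else; leave the latch and lid open, and do not disturb the other two tiles, the jar or the wooden slat.

Things in the scene. Friction and masses are not known exactly. Their poses are not given: they have to be found in the camera images.
- case: wooden case fixed on the bench, 160 (its x) by 212 (y) by 115 mm tall, walls 6 mm. Origin: centre of its underside, z up; x points from the latch and handle side (towards the robot) to the lid's hinge side. A dark bracket 34 deep, 30 mm wide under the latch juts from the front at y = +70 mm.
- holder (a point): middle of the mouth of the middle slot of the holder block in the case, in the case's frame x = 0, y = 0, z = 41 mm. The block is 60 (x) by 196 (y) mm; three slots in a row along y at y = -66, 0, +66 mm, each 12.5 (x) by 52.5 mm, 28 mm deep, floor 13 mm above the bench. Standing tiles reach 103 mm above the bench.
- latch (a joint): latch angle about a vertical pivot (rad): 0 = its bar points along the case's +x, across the lid, blocking it; it grows to 1.75 as the bar swings towards the case's +y; clear of the lid from 1.25. Light friction (about 1 N at the peg), stays where it is left. The steel bar is 45 long, 12 wide, 8 mm thick.
- latch_hinge (a point): point on the latch's pivot, at the underside of its bar, 125 mm above the bench; in the case's frame x = -100, y = +70 mm.
- latch_peg (a point): on the axis of the red upright peg of the latch, 12 mm thick, 36 mm tall, 38 mm from the pivot along the bar. This point lies 159 mm above the bench, 10 mm below the peg's top and 26 mm above the bar.
- lid (a joint): angle of the lid (rad): 0 = shut, growing to 1.75 as the robot-side edge rises and goes over the far edge; 1.57 = upright. A stiff hinge: about 2.5 N at the handle, and it stays at any angle where it is left.
- lid_hinge (a point): point on the lid's hinge axis, which runs along the case's y; in the case's frame x = +80, y = 0, z = 115.5 mm. The lid is a wooden panel 160 by 212 mm, 8 mm thick, lying on the rim when shut.
- lid_handle (a point): middle of the lid's steel handle: a round bar 10 mm thick and 80 mm long, parallel to the case's y, standing 35 mm out from the lid's free edge in the plane of the lid, carried by a leg at each end. Shut: in the case's frame x = -115, y = -35, z = 119.5 mm. 195 mm from the hinge axis. It can be pinched from above and turns freely between the fingers as the lid rises.
- tile_blue: The tile to take: clay test tile, 10 thick (its x) by 50 wide (y) by 90 mm tall (z), 75 to 145 g, blue glaze on one broad face and the top edge, bare reddish clay behind; upright in one of the three slots. Origin: centre of its bottom edge; z runs up to the top edge, x out of the glazed face (in the slot: along the case's x, away from the robot).
- tile_top (a point): centre of the blue tile's top edge, 90 mm from its origin along its z.
- tile_green: Bystander: clay test tile, 10 thick (its x) by 50 wide (y) by 90 mm tall (z), 75 to 145 g, green glaze on one broad face and the top edge, bare reddish clay behind; upright in one of the three slots. Origin: centre of its bottom edge; z runs up to the top edge, x out of the glazed face (in the slot: along the case's x, away from the robot).
- tile_white: Bystander: clay test tile, 10 thick (its x) by 50 wide (y) by 90 mm tall (z), 75 to 145 g, white glaze on one broad face and the top edge, bare reddish clay behind; upright in one of the three slots. Origin: centre of its bottom edge; z runs up to the top edge, x out of the glazed face (in the slot: along the case's x, away from the robot).
- jar: Bystander: white screw-top jar with a red cap, 70 mm across, 90 mm tall, loose on the bench beside the case. Origin: centre of its underside, z up.
- slat: Bystander: loose wooden slat 200 (its x) by 35 (its y) by 10 mm, lying flat on the bench beside the case. Origin: centre of its underside.

How it is judged:
On the way, in this order (a step that is already met when the one before it is completed fails the run):
1. the latch is swung clear of the lid, which is still shut (value of joint latch above 1.25 rad and value of joint lid below 0.1 rad), for 0.2 s.
2. the lid stands open (value of joint lid above 1.3 rad and value of joint latch above 1.2 rad), for 0.2 s.
3. the blue tile is drawn out of its slot, in the gripper (height (world z) of tile_blue above 0.055 m and contact force between tile_blue and the fingers above 0.5 N), for 0.2 s.
At the end, for the whole second after the job is handed in: Blue tile still in the grip, carried by nothing else, both ends over 190 mm above the bench, glazed face within 55 degrees of straight up; robot off the case; lid and latch over 1.2 rad; other tiles upright and within 15 mm, jar and slat within 30 mm of their starts (height (world z) of each of tile_blue, tile_top above 0.19 m and angle between tile_blue's own x axis and vertical below 0.96 rad and contact force between tile_blue and the fingers above 0.5 N and linear speed of tile_blue below 0.05 m/s and angular speed of tile_blue below 0.3 rad/s and contact force between tile_blue and case below 0.1 N and contact force between tile_blue and tile_green below 0.1 N and contact force between tile_blue and tile_white below 0.1 N and contact force between tile_blue and jar below 0.1 N and contact force between tile_blue and slat below 0.1 N and contact force between each of the fingers, the arm and case below 0.5 N and value of joint each of lid, latch above 1.2 rad and angle between each of tile_green, tile_white's own z axis and vertical below 0.3 rad and distance of each of tile_green, tile_white from where it was at the start of the episode below 0.015 m and distance of each of jar, slat from where it was at the start of the episode below 0.03 m); the arm keeps its last pose, push and grip.
It fails at once if the lid is forced while the latch is over it (value of joint latch below 1.1 rad and value of joint lid above 0.15 rad).
It fails at once if another tile is moved by more than 15 mm (distance of any of tile_green, tile_white from where it was at the start of the episode above 0.015 m).
It fails at once if the jar or the slat is moved by more than 30 mm (distance of any of jar, slat from where it was at the start of the episode above 0.03 m).
It also fails if it takes over 67 s, if anything falls off the work surface, if the arm or the gripper's body presses on something with over 40 N, if the wrist force passes 120 N, or if a joint passes its speed limit or range.

## Working session

There is one attempt and no reset: what is moved stays moved. The work goes in short steps, Python scripts to look and compute and a tool call to move; the robot and the scene stay as the last step left them, time stands still between calls to the robot, and variables do not carry over. Pictures are saved under pics/ and viewed, and the job is handed in when it is done.

Besides the shell and the picture viewer there is one more tool, called after "Call:" by a JSON object that holds its "name" and its "arguments". servo_tool: Moves the arm, as the interface text tells. Its arguments: {"type":"object","properties":{"targets":{"type":"string"}},"required":["targets"]}

```bash
mkdir -p pics; ls
python3 - <<'E'
from bench import get_obs, vision, robot
import cv2
o=get_obs();print(o)
for n in ["scene","top"]:
    s=vision.snapshot(n);cv2.imwrite(f"pics/{n}0.png",s["image"][:,:,::-1]);print(n,s["mtx"],s["k1"],s["world_from_camera"])
s=vision.snapshot("wrist");cv2.imwrite("pics/wrist0.png",s["image"][:,:,::-1]);print(s["mtx"],s["k1"],s["T_tool_cam"])
print(robot.tcp_to_grasp)
E
```

```text
pics
{'time': 0.0, 'joint_positions': array([ 1.24087880e+00,  8.79319830e-02,  1.37225188e+00, -4.80020067e-05,
        1.68362620e+00, -1.03145693e-01]), 'qvel': array([-1.11471841e-03, -5.59022425e-05, -4.51071110e-04,  8.36897749e-05,
       -1.22795444e-03,  2.77672266e-04]), 'joint_torque': array([-9.51744914e-04, -3.40167904e+01, -3.02433157e+01,  7.17888563e-02,
        3.27030849e-02, -1.54444560e-04]), 'tool_pos': array([0.12351993, 0.53537159, 0.20431799]), 'ee_rot': array([-3.14141180e+00,  2.21054017e-03,  1.34401934e+00]), 'wrist_force': array([-0.42860766, -0.13957207, -0.04496422]), 'wrist_torque': array([-0.01150417, -0.02756569,  0.01299471]), 'width': 0.09372589049409405}
scene [[439.53969987   0.         250.70354183]
 [  0.         439.53969987 184.94665487]
 [  0.           0.           1.        ]] -0.1687790426298997 [[-0.85130967  0.35613211 -0.38528141  0.94843191]
 [ 0.52458129  0.59076663 -0.61303284  0.65878744]
 [ 0.00929073 -0.7239922  -0.68974558  0.84325166]
 [ 0.          0.          0.          1.        ]]
top [[352.92541539   0.         253.71517904]
 [  0.         352.92541539 187.701534  ]
 [  0.           0.           1.        ]] 0.02401848823652163 [[ 0.00134298 -0.98987392  0.14194302  0.45630992]
 [-0.99999698 -0.00103696  0.00222992  0.02086116]
 [-0.00206015 -0.14194558 -0.98987232  1.00550389]
 [ 0.          0.          0.          1.        ]]
[[293.82848919   0.         257.23326335]
 [  0.         293.82848919 192.78139463]
 [  0.           0.           1.        ]] -0.009641333587182872 [[ 9.99999700e-01 -4.64556227e-04  6.19459071e-04  2.17594053e-04]
 [ 3.05218032e-04  9.71745170e-01  2.36032268e-01 -6.66474606e-02]
 [-7.11606620e-04 -2.36032008e-01  9.71745020e-01 -1.78599739e-01]
 [ 0.00000000e+00  0.00000000e+00  0.00000000e+00  1.00000000e+00]]
0.0188
```

View pics/scene0.png

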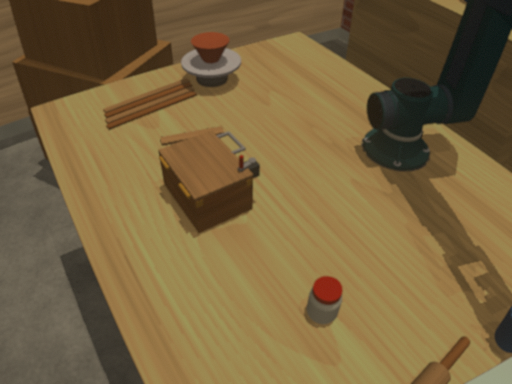

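View pics/top0.png

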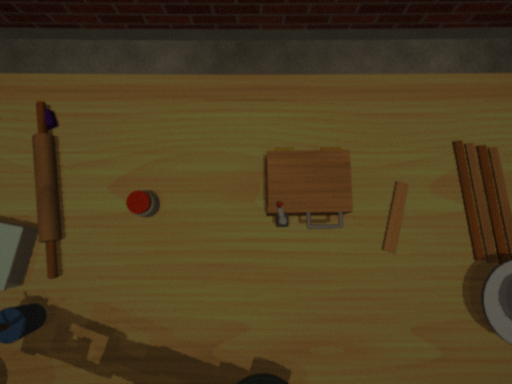

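View pics/wrist0.png

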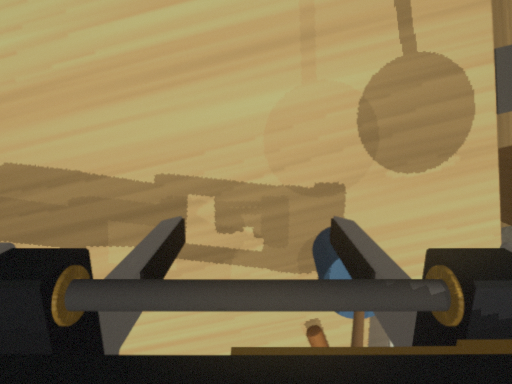

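Top view: case lid at roughly (266–352, 149–213), peg at (280,205), handle at (308–342, 226), slat at (396,215), jar at (140,202). Zooming in for pose fitting.

Run:
```python
import cv2
a=cv2.imread("pics/top0.png")[140:240,250:370];cv2.imwrite("pics/topz.png",cv2.resize(cv2.convertScaleAbs(a,alpha=1.6),None,fx=6,fy=6,interpolation=cv2.INTER_CUBIC))
a=cv2.imread("pics/scene0.png")[120:240,150:270];cv2.imwrite("pics/scz.png",cv2.resize(a,None,fx=5,fy=5,interpolation=cv2.INTER_CUBIC))
```

```text
(no output)
```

View pics/topz.png

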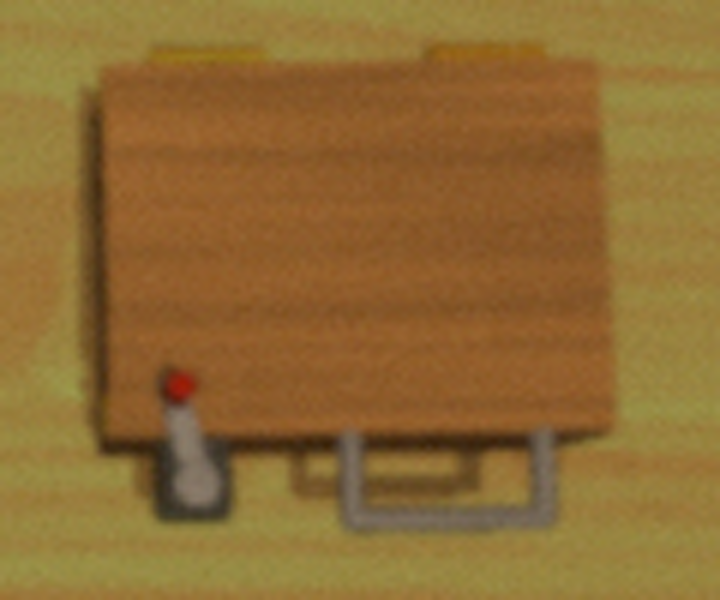

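View pics/scz.png

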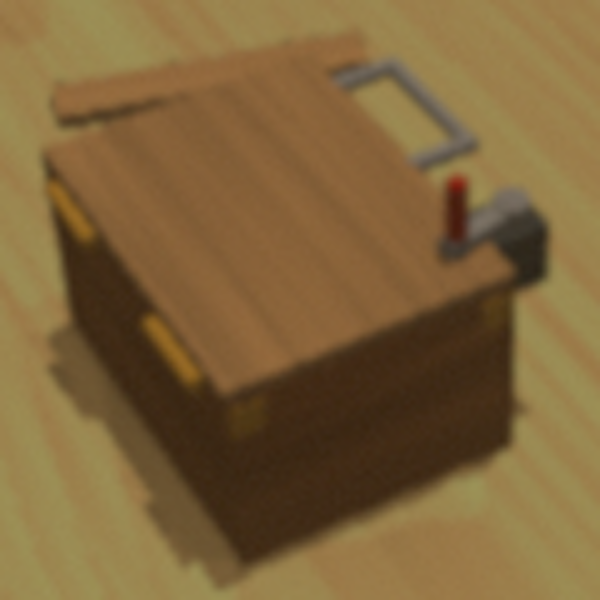

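```bash
cat > h.py <<'E'
import numpy as np, cv2
from scipy.spatial.transform import Rotation as R
CAM={"scene":(np.array([[439.53969987,0,250.70354183],[0,439.53969987,184.94665487],[0,0,1]]),-0.1687790426298997,np.array([[-0.85130967,0.35613211,-0.38528141,0.94843191],[0.52458129,0.59076663,-0.61303284,0.65878744],[0.00929073,-0.7239922,-0.68974558,0.84325166],[0,0,0,1]])),
"top":(np.array([[352.92541539,0,253.71517904],[0,352.92541539,187.701534],[0,0,1]]),0.02401848823652163,np.array([[0.00134298,-0.98987392,0.14194302,0.45630992],[-0.99999698,-0.00103696,0.00222992,0.02086116],[-0.00206015,-0.14194558,-0.98987232,1.00550389],[0,0,0,1]]))}
def proj(n,P,cam=None):
    K,k1,T=cam or CAM[n]; Ti=np.linalg.inv(T); P=np.atleast_2d(P)
    return cv2.projectPoints(P.astype(float),cv2.Rodrigues(Ti[:3,:3])[0],Ti[:3,3],K,np.array([k1,0,0,0,0.]))[0][:,0]
def case_w(p,P): # p=x,y,yaw
    P=np.atleast_2d(P); c,s=np.cos(p[2]),np.sin(p[2])
    return np.c_[p[0]+c*P[:,0]-s*P[:,1],p[1]+s*P[:,0]+c*P[:,1],P[:,2]]
def toolR(o): return R.from_euler('xyz',o['ee_rot'])
E
python3 - <<'E'
from h import *
from scipy.optimize import least_squares
L=.1235
top=[((104,64),(.08,.106,L)),((600,62),(.08,-.106,L)),((614,430),(-.08,-.106,L)),((104,432),(-.08,.106,L)),((348,521),(-.115,0,.1235)),((548,521),(-.115,-.07,.1235)),((195,482),(-.1,.07,.133))]
sc=[((47,152),(.08,-.106,L)),((226,392),(.08,.106,L)),((518,270),(-.08,.106,L)),((243,565),(.08,.106,0)),((508,445),(-.08,.106,0))]
tp=np.array([a for a,_ in top]);sp=np.array([a for a,_ in sc])
ut=np.array([250,140])+(tp+.5)/6-.5; us=np.array([150,120])+(sp+.5)/5-.5
Pt=np.array([b for _,b in top]);Ps=np.array([b for _,b in sc])
def pegloc(q): return [-.1+.038*np.cos(q),.07+.038*np.sin(q),.169]
pt=np.array([250,140])+(np.array([180,385])+.5)/6-.5; ps=np.array([150,120])+(np.array([457,183])+.5)/5-.5
def f(p):
    a=proj("top",case_w(p,np.vstack([Pt,pegloc(p[3])])))-np.vstack([ut,pt]); b=proj("scene",case_w(p,np.vstack([Ps,pegloc(p[3])])))-np.vstack([us,ps])
    return np.r_[a.ravel(),b.ravel()]
r=least_squares(f,[.45,-.13,0,.1],loss='soft_l1');print(r.x);print(f(r.x).reshape(-1,2).round(1))
E
```

```text
[ 0.60127493 -0.1165546   0.00346518  0.21779017]
[[-0.2 -0.4]
 [ 0.  -0.4]
 [ 0.3  0.8]
 [ 0.2  0.6]
 [ 2.4 -0.2]
 [-2.7 -0.2]
 [-0.1  0.1]
 [-0.1 -0.1]
 [-0.7 -1.2]
 [-0.5  0.2]
 [-0.   0.4]
 [ 0.1  0.3]
 [ 1.3  0.1]
 [ 0.2 -0.5]]
```

```bash
cat >> h.py <<'E'
CASE=(0.6013,-0.1166,0.0035)
def plan(pos,rot,base=None):
    """rows (shift/0.25, turn/pi) from base (pos,R) to target"""
    from bench import get_obs
    if base is None:
        o=get_obs(); base=(o['tool_pos'],toolR(o))
    d=base[1].inv().apply(np.array(pos)-base[0])/.25
    t=(base[1].inv()*rot).as_rotvec()/np.pi
    return np.r_[d,t].round(3)
def down(yaw): return R.from_euler('xyz',[np.pi,0,yaw])
E
python3 - <<'E'
from h import *
print(plan([.33,.25,.24],down(0.05)))
E
```

```text
[-0.927  1.061 -0.14   0.     0.     0.412]
```

Call:
{"name": "servo_tool", "arguments": {"targets": "0.4 -0.13 0.15 -0.1 0 0 0.04; 0.4 -0.27 0.3 -0.14 0 0 0.08; 0.4 -0.4 0.45 -0.14 0 0 0.12; 0.4 -0.53 0.6 -0.14 0 0 0.16; 0.4 -0.66 0.75 -0.14 0 0 0.2; 0.4 -0.79 0.9 -0.14 0 0 0.24; 0.4 -0.9 1 -0.14 0 0 0.28; 0.4 -0.9 1 -0.14 0 0 0.32; 0.4 -0.9 1 -0.14 0 0 0.36; 0.4 -0.9 1 -0.14 0 0 0.4; 0.4 -0.9 1 -0.14 0 0 0.4"}}

```text
time: 1.07
tool_pos: [0.3172, 0.2594, 0.2403]
ee_rot: [-3.142, 0.0, 0.082]
wrist_force: [0.3, 0.1, 0.5]
width: 0.0375
```

Run:
```python
from h import *
print(plan([.44,.1,.24],down(-.6)),plan([.538,-.0385,.23],down(-1.35)))
```

```text
[0.437 0.676 0.001 0.    0.    0.217] [0.783 1.26  0.041 0.    0.    0.456]
```

Call:
{"name": "servo_tool", "arguments": {"targets": "0.4 0.09 0.14 0 0 0 0.04; 0.4 0.18 0.28 0 0 0 0.08; 0.4 0.27 0.42 0 0 0 0.12; 0.4 0.36 0.56 0 0 0 0.16; 0.4 0.45 0.7 0 0 0 0.2; 0.4 0.53 0.82 0 0 0 0.24; 0.4 0.6 0.92 0 0 0 0.28; 0.4 0.65 0.98 0 0 0 0.32; 0.4 0.65 0.98 0 0 0 0.36; 0.4 0.65 0.98 0 0 0 0.4; 0.4 0.65 0.98 0 0 0 0.44; 0.4 0.65 0.98 0 0 0 0.456"}}

```text
time: 2.07
tool_pos: [0.4999, 0.0311, 0.2399]
ee_rot: [3.141, 0.001, -1.346]
wrist_force: [0.2, 0.2, -0.1]
width: 0.0374
```

Run:
```python
from h import *
print(plan([.538,-.0385,.23],down(-1.35)))
```

```text
[ 0.305 -0.086  0.039  0.     0.     0.001]
```

Call:
{"name": "servo_tool", "arguments": {"targets": "0.4 0.15 -0.043 0.02 0 0 0; 0.4 0.305 -0.086 0.039 0 0 0; 0.4 0.305 -0.086 0.039 0 0 0; 0.4 0.305 -0.086 0.039 0 0 0"}}

```text
time: 2.4
tool_pos: [0.538, -0.0395, 0.2291]
ee_rot: [3.139, 0.002, -1.344]
wrist_force: [-0.3, 0.2, -1.0]
width: 0.0376
```

```bash
cat >> h.py <<'E'
def wsnap(name):
    from bench import get_obs,vision
    o=get_obs(); s=vision.snapshot("wrist"); cv2.imwrite(f"pics/{name}.png",s["image"][:,:,::-1])
    T=np.eye(4);T[:3,:3]=toolR(o).as_matrix();T[:3,3]=o['tool_pos']
    return o,(s["mtx"],s["k1"],T@s["T_tool_cam"])
E
python3 - <<'E'
from h import *
o,cam=wsnap("w1");print(o['tool_pos'],o['ee_rot'])
for P in [case_w(CASE,[-.1,.07,.133]),case_w(CASE,[-.1+.038*np.cos(.218),.07+.038*np.sin(.218),.169]),case_w(CASE,[-.115,-.035,.1235]),case_w(CASE,[-.08,.106,.1235])]: print(proj(0,P,cam))
E
```

```text
[ 0.53802468 -0.03948958  0.22911727] [ 3.13879732e+00  1.58663352e-03 -1.34438366e+00]
[[256.11372676 232.15949792]]
[[256.03488695 205.58518333]]
[[349.91408754 262.46585431]]
[[225.57089138 202.96833686]]
```

View pics/w1.png

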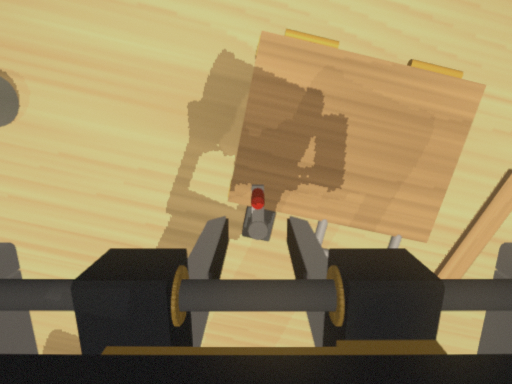

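Peg tip at about (257,206), predicted (256,206). The fit is good, so I'm descending around it.

Call:
{"name": "servo_tool", "arguments": {"targets": "0.4 0 0 0.12 0 0 0; 0.4 0 0 0.24 0 0 0; 0.4 0 0 0.345 0 0 0; 0.2 0 0 0.345 0 0 0; 0.2 0 0 0.345 0 0 0; 0.2 0 0 0.345 0 0 0"}}

```text
time: 2.95
tool_pos: [0.5388, -0.0381, 0.1466]
ee_rot: [-3.139, -0.001, -1.343]
wrist_force: [0.4, -0.3, 0.5]
width: 0.0214
```

Run:
```python
from h import *
from bench import get_obs
o=get_obs()
for i,q in enumerate(np.linspace(.22,1.62,13)[1:]):
    P=case_w(CASE,[-.1+.038*np.cos(q),.07+.038*np.sin(q),.142])[0]
    print(q.round(2),*plan(P,down(-1.35+q-.22)))
```

```text
0.34 -0.017 0.004 0.018 -0.001 -0.0 -0.035
0.45 -0.034 0.007 0.018 -0.001 -0.0 -0.072
0.57 -0.051 0.012 0.018 -0.001 -0.0 -0.109
0.69 -0.068 0.019 0.018 -0.001 -0.0 -0.146
0.8 -0.083 0.028 0.018 -0.001 -0.001 -0.184
0.92 -0.097 0.038 0.018 -0.001 -0.001 -0.221
1.04 -0.11 0.05 0.018 -0.001 -0.001 -0.258
1.15 -0.121 0.064 0.018 -0.001 -0.001 -0.295
1.27 -0.131 0.079 0.018 -0.001 -0.001 -0.332
1.39 -0.139 0.095 0.018 -0.001 -0.001 -0.369
1.5 -0.145 0.111 0.018 -0.001 -0.001 -0.406
1.62 -0.149 0.129 0.018 -0.001 -0.001 -0.443
```

Call:
{"name": "servo_tool", "arguments": {"targets": "0.2 -0.017 0.004 0.01 0 0 -0.035; 0.2 -0.034 0.007 0.01 0 0 -0.072; 0.2 -0.051 0.012 0.01 0 0 -0.109; 0.2 -0.068 0.019 0.01 0 0 -0.146; 0.2 -0.083 0.028 0.01 0 0 -0.184; 0.2 -0.097 0.038 0.01 0 0 -0.221; 0.2 -0.11 0.05 0.01 0 0 -0.258; 0.2 -0.121 0.064 0.01 0 0 -0.295; 0.2 -0.131 0.079 0.01 0 0 -0.332; 0.2 -0.139 0.095 0.01 0 0 -0.369; 0.2 -0.145 0.111 0.01 0 0 -0.406; 0.2 -0.149 0.129 0.01 0 0 -0.443"}}

```text
time: 3.95
tool_pos: [0.5002, -0.0097, 0.1454]
ee_rot: [3.14, -0.007, 0.053]
wrist_force: [1.4, 0.8, -1.5]
width: 0.0188
```

Run:
```python
from h import *
from bench import vision
o,cam=wsnap("w2");print(o['tool_pos'],o['ee_rot'],o['width'],o['wrist_force'])
a=vision.snapshot("scene")["image"][110:250,140:280,::-1];cv2.imwrite("pics/s2.png",cv2.resize(a,None,fx=4,fy=4,interpolation=cv2.INTER_CUBIC))
```

```text
[ 0.50020722 -0.00972633  0.1453983 ] [ 3.14042735 -0.00697073  0.05325031] 0.018831883595120818 [ 1.39700005  0.79524502 -1.50120181]
```

View pics/s2.png

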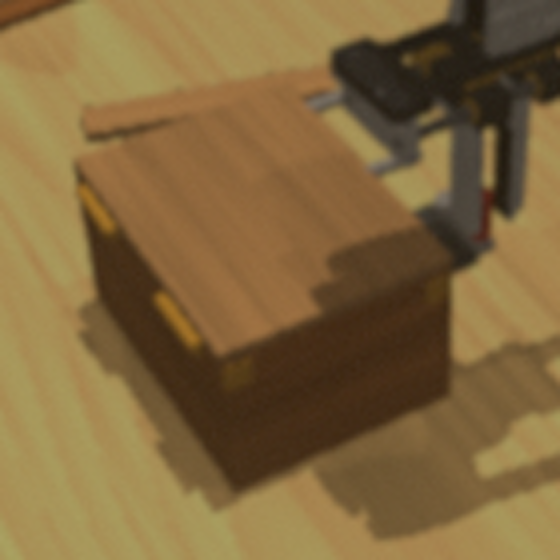

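View pics/w2.png

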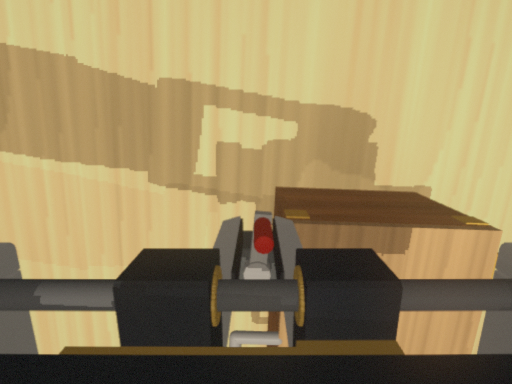

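Latch at about 1.5 rad: the bar points to +y and the peg is between the fingers at (263,235). Lifting off, then on to the handle.

Call:
{"name": "servo_tool", "arguments": {"targets": "0.25 0 0 -0.03 0 0 0; 0.28 0 0 -0.16 0 0 0; 0.28 0 0 -0.28 0 0 0; 0.28 0 0 -0.28 0 0 0"}}

```text
time: 4.38
tool_pos: [0.5019, -0.0101, 0.2208]
ee_rot: [3.139, -0.014, 0.044]
wrist_force: [0.7, -0.1, 1.0]
width: 0.0264
```

Run:
```python
from h import *
from bench import get_obs
o=get_obs();print(o['joint_positions'])
P=case_w(CASE,[-.115,-.035,.20])[0];print(P,plan(P,down(.0035)))
```

```text
[-1.33320382e-01 -3.40004301e-02  1.46480696e+00  2.17238617e-04
  1.69637291e+00 -1.77660884e-01]
[ 0.4864232  -0.15200228  0.2       ] [-0.088  0.564  0.083  0.001 -0.005  0.013]
```

Call:
{"name": "servo_tool", "arguments": {"targets": "0.28 -0.025 0.15 0.02 0 0 0.005; 0.28 -0.05 0.3 0.04 0 -0.002 0.01; 0.28 -0.075 0.45 0.06 0 -0.004 0.013; 0.28 -0.088 0.564 0.083 0 -0.004 0.013; 0.28 -0.088 0.564 0.083 0 -0.004 0.013; 0.28 -0.088 0.564 0.083 0 -0.004 0.013"}}

```text
time: 4.88
tool_pos: [0.4828, -0.1528, 0.1915]
ee_rot: [-3.141, 0.012, 0.001]
wrist_force: [0.6, 0.2, 0.7]
width: 0.0263
```

Run:
```python
from h import *
from bench import vision
o,cam=wsnap("w3");print(o['tool_pos'],o['ee_rot'],o['joint_positions'])
for x in [(-.115,.005,.1195),(-.115,-.075,.1195),(-.08,.106,.1235),(-.1,.07,.133)]: print(proj(0,case_w(CASE,x),cam))
print('peg',[ (q,proj(0,case_w(CASE,[-.1+.038*np.cos(q),.07+.038*np.sin(q),.169]),cam)) for q in (1.3,1.4,1.5,1.6)])
```

```text
[ 0.48276938 -0.15278182  0.19147827] [-3.14125205e+00  1.24167257e-02  1.21201074e-03] [-0.41522556  0.00233708  1.48663424 -0.00473161  1.6641137  -0.41684929]
[[260.7065241  154.57302268]]
[[260.6895594  242.26169942]]
[[306.89985055  21.61102704]]
[[280.58765848  70.19374998]]
peg [(1.3, array([[302.12460225,  -4.21104744]])), (1.4, array([[296.05233375,  -5.70993411]])), (1.5, array([[289.84955445,  -6.5167272 ]])), (1.6, array([[283.58698742,  -6.62145923]]))]
```

View pics/w3.png

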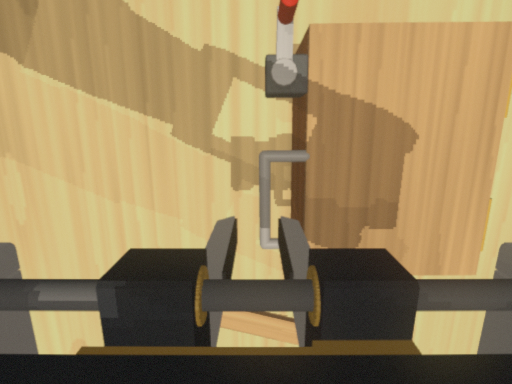

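Latch bar points almost exactly to +y, with its peg at (287,5), and the handle bar is at column 265, about 3 mm ahead of prediction. Correcting for that and descending.

Run:
```python
from h import *
print(plan([.4885,-.152,.1005],down(.0035)))
```

```text
[ 0.026  0.001  0.365 -0.     0.004 -0.   ]
```

Call:
{"name": "servo_tool", "arguments": {"targets": "0.28 0.022 0.001 0.02 0 0.004 0; 0.28 0.022 0.001 0.13 0 0.004 0; 0.28 0.022 0.001 0.25 0 0.004 0; 0.28 0.022 0.001 0.35 0 0.004 0; 0.28 0.022 0.001 0.36 0 0.004 0; 0 0.022 0.001 0.36 0 0.004 0; 0 0.022 0.001 0.36 0 0.004 0; 0 0.022 0.001 0.36 0 0.004 0; 0 0.022 0.001 0.36 0 0.004 0"}}

```text
time: 5.68
tool_pos: [0.4883, -0.152, 0.1035]
ee_rot: [3.14, -0.003, 0.006]
wrist_force: [-1.7, 2.6, 2.6]
width: 0.0088
```

Run:
```python
from h import *
from bench import vision,get_obs
o,cam=wsnap("w4");print(o['tool_pos'],o['ee_rot'],o['joint_positions'],o['width'],o['wrist_force'])
```

```text
[ 0.48825593 -0.15195523  0.10348532] [ 3.14040202e+00 -3.11499855e-03  6.14659800e-03] [-4.12755998e-01  4.20437303e-02  1.62258332e+00  1.80209631e-04
  1.47363564e+00 -4.18917924e-01] 0.00881218964677209 [-1.67401745  2.57109066  2.58781238]
```

View pics/w4.png

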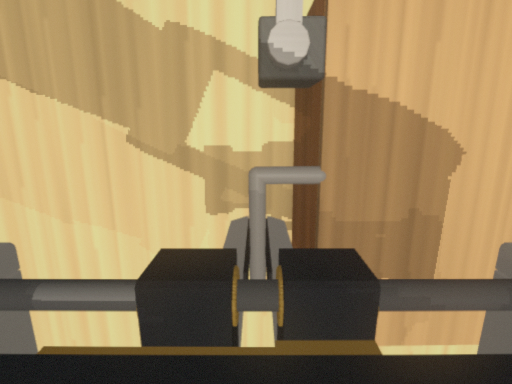

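Handle is gripped (bar between the fingers at (258,250), width 8.8 mm). Computing the lid arc.

```bash
cat >> h.py <<'E'
def lidpose(th,hx=.6833,g=.016,y0=-.152):
    H=np.array([hx-.195*np.cos(th)+.004*np.sin(th),y0,.1155+.195*np.sin(th)+.004*np.cos(th)])
    H[1]+=.0035*(H[0]-(hx-.195))
    ph=.8*th/1.75
    rot=R.from_euler('y',-ph)*down(.0035)
    return H+g*rot.apply([0,0,1]),rot
def lidcall(th0,th1,n=11):
    from bench import get_obs
    o=get_obs(); base=(o['tool_pos'],toolR(o))
    b=lidpose(th0)
    print("err",(base[0]-b[0])*1e3,o['wrist_force'],o['width'])
    for t in np.linspace(th0,th1,n+1)[1:]:
        p,r=lidpose(t); print(round(t,2),*plan(p,r,b))
E
python3 - <<'E'
from h import *
lidcall(0,.45)
E
```

```text
err [-0.04820897  0.02467297 -0.04924115] [-1.89307261  2.49740462  4.42224397] 0.008787667635206536
0.04 0.003 0.0 -0.032 -0.0 0.006 0.0
0.08 0.006 0.0 -0.064 -0.0 0.012 0.0
0.12 0.011 0.0 -0.095 -0.0 0.018 0.0
0.16 0.018 0.0 -0.127 -0.0 0.024 0.0
0.2 0.025 0.0 -0.158 -0.0 0.03 0.0
0.25 0.034 0.0 -0.189 -0.0 0.036 0.0
0.29 0.045 0.0 -0.22 -0.0 0.042 0.0
0.33 0.056 0.0 -0.251 -0.0 0.048 0.0
0.37 0.069 0.0 -0.281 -0.0 0.054 0.0
0.41 0.083 0.0 -0.31 -0.0 0.06 0.0
0.45 0.098 0.0 -0.339 -0.0 0.065 0.0
```

Call:
{"name": "servo_tool", "arguments": {"targets": "0 0.003 0 -0.032 0 0.006 0; 0 0.006 0 -0.064 0 0.012 0; 0 0.011 0 -0.095 0 0.018 0; 0 0.018 0 -0.127 0 0.024 0; 0 0.025 0 -0.158 0 0.03 0; 0 0.034 0 -0.189 0 0.036 0; 0 0.045 0 -0.22 0 0.042 0; 0 0.056 0 -0.251 0 0.048 0; 0 0.069 0 -0.281 0 0.054 0; 0 0.083 0 -0.31 0 0.06 0; 0 0.098 0 -0.339 0 0.065 0; 0 0.098 0 -0.339 0 0.065 0"}}

```text
time: 6.73
tool_pos: [0.5104, -0.1517, 0.1876]
ee_rot: [3.141, -0.203, 0.006]
wrist_force: [-6.5, 1.6, 3.0]
width: 0.0092
```

Run:
```python
from h import *
lidcall(.45,1.0)
```

```text
err [-2.27830544  0.18153444 -0.64317278] [-6.46502788  1.57487441  2.97858567] 0.009195976613205373
0.5 0.027 0.0 -0.03 -0.0 0.007 0.0
0.55 0.055 0.0 -0.058 -0.0 0.015 0.0
0.6 0.084 0.0 -0.086 -0.0 0.022 0.0
0.65 0.115 0.0 -0.111 -0.0 0.029 0.0
0.7 0.147 0.0 -0.136 -0.0 0.036 0.0
0.75 0.18 0.0 -0.159 -0.0 0.044 0.0
0.8 0.215 0.0 -0.18 -0.0 0.051 0.0
0.85 0.25 0.0 -0.199 -0.0 0.058 0.0
0.9 0.286 0.0 -0.217 -0.0 0.065 0.0
0.95 0.323 0.0 -0.234 -0.0 0.073 0.0
1.0 0.361 0.0 -0.248 -0.0 0.08 0.0
```

Call:
{"name": "servo_tool", "arguments": {"targets": "0 0.027 0 -0.03 0 0.007 0; 0 0.055 0 -0.058 0 0.015 0; 0 0.084 0 -0.086 0 0.022 0; 0 0.115 0 -0.111 0 0.029 0; 0 0.147 0 -0.136 0 0.036 0; 0 0.18 0 -0.159 0 0.044 0; 0 0.215 0 -0.18 0 0.051 0; 0 0.25 0 -0.199 0 0.058 0; 0 0.286 0 -0.217 0 0.065 0; 0 0.323 0 -0.234 0 0.073 0; 0 0.361 0 -0.248 0 0.08 0; 0 0.361 0 -0.248 0 0.08 0"}}

```text
time: 7.73
tool_pos: [0.5884, -0.151, 0.269]
ee_rot: [3.14, -0.462, 0.007]
wrist_force: [-3.7, 3.6, 6.0]
width: 0.0088
```

Run:
```python
from h import *
lidcall(1.0,1.45)
```

```text
err [0.05682554 0.71809523 1.57027685] [-3.69910472  3.61099276  6.03825017] 0.00882363745423849
1.04 0.033 0.0 -0.002 -0.0 0.006 0.0
1.08 0.066 0.0 -0.003 -0.0 0.012 0.0
1.12 0.099 0.0 -0.003 -0.0 0.018 0.0
1.16 0.132 0.0 -0.002 -0.0 0.024 0.0
1.2 0.165 0.0 0.001 -0.0 0.03 0.0
1.25 0.198 0.0 0.005 -0.0 0.036 0.0
1.29 0.231 0.0 0.011 -0.0 0.042 0.0
1.33 0.263 0.0 0.017 -0.0 0.048 0.0
1.37 0.295 0.0 0.025 -0.0 0.054 0.0
1.41 0.327 0.0 0.034 -0.0 0.06 0.0
1.45 0.358 0.0 0.044 -0.0 0.065 0.0
```

Call:
{"name": "servo_tool", "arguments": {"targets": "0 0.033 0 -0.002 0 0.006 0; 0 0.066 0 -0.003 0 0.012 0; 0 0.099 0 -0.003 0 0.018 0; 0 0.132 0 -0.002 0 0.024 0; 0 0.165 0 0.001 0 0.03 0; 0 0.198 0 0.005 0 0.036 0; 0 0.231 0 0.011 0 0.042 0; 0 0.263 0 0.017 0 0.048 0; 0 0.295 0 0.025 0 0.054 0; 0 0.327 0 0.034 0 0.06 0; 0 0.358 0 0.044 0 0.065 0; 0 0.358 0 0.044 0 0.065 0"}}

```text
time: 8.73
tool_pos: [0.674, -0.15, 0.2955]
ee_rot: [-3.14, -0.663, 0.006]
wrist_force: [-0.5, 5.2, 2.3]
width: 0.0091
```

Run:
```python
from h import *
lidcall(1.45,1.72,7)
```

```text
err [ 0.4157633   1.43477673 -1.44789884] [-0.52313316  5.23477686  2.30308607] 0.009057431130194393
1.49 0.026 -0.0 0.017 -0.0 0.006 0.0
1.53 0.052 -0.0 0.034 -0.0 0.011 0.0
1.57 0.077 -0.0 0.052 -0.0 0.017 0.0
1.6 0.101 -0.0 0.072 -0.0 0.022 0.0
1.64 0.124 -0.0 0.092 -0.0 0.028 0.0
1.68 0.147 -0.0 0.113 -0.0 0.034 0.0
1.72 0.169 -0.0 0.134 -0.0 0.039 0.0
```

Call:
{"name": "servo_tool", "arguments": {"targets": "0 0.026 0 0.017 0 0.006 0; 0 0.052 0 0.034 0 0.011 0; 0 0.077 0 0.052 0 0.017 0; 0 0.101 0 0.072 0 0.022 0; 0 0.124 0 0.092 0 0.028 0; 0 0.147 0 0.113 0 0.034 0; 0 0.169 0 0.134 0 0.039 0; 0 0.169 0 0.134 0 0.039 0"}}

```text
time: 9.4
tool_pos: [0.7277, -0.1493, 0.2942]
ee_rot: [-3.139, -0.785, 0.005]
wrist_force: [1.8, 4.9, 1.2]
width: 0.0094
```

Run:
```python
from h import *
from bench import vision,get_obs
o=get_obs();print(o['joint_positions'],(o['tool_pos']-lidpose(1.72)[0])*1e3,o['wrist_force'],o['width'])
for n in ["scene","top"]:
  a=vision.snapshot(n)["image"][:,:,::-1]
  a=a[80:240,130:290] if n=="scene" else a[130:250,240:380]
  cv2.imwrite(f"pics/{n}5.png",cv2.resize(cv2.convertScaleAbs(a,alpha=1.5),None,fx=4,fy=4,interpolation=cv2.INTER_CUBIC))
```

```text
[-0.41825049 -0.01411732  1.50264622  0.36822032  0.94828677 -0.53012388] [ 0.16085718  1.89437409 -2.23694973] [1.79950177 4.93596912 1.2025888 ] 0.009425885142590615
```

View pics/scene5.png

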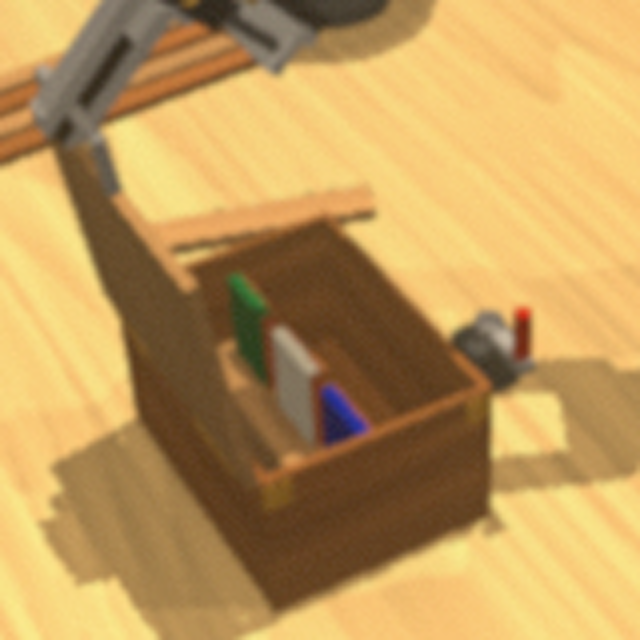

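View pics/top5.png

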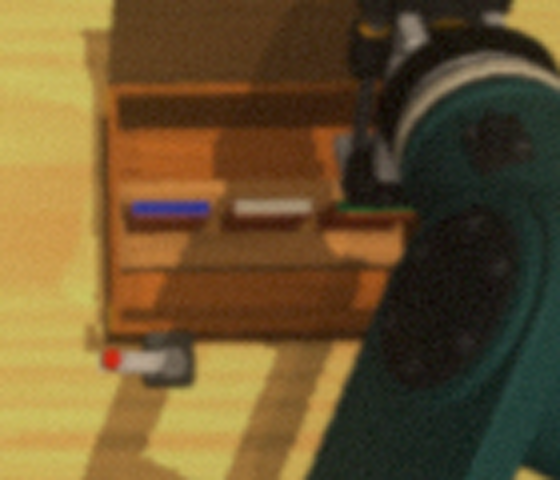

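Blue is in the +y slot, white in the middle and green at -y. The lid leans past upright and the latch points to +y. Releasing the handle and backing off.

Call:
{"name": "servo_tool", "arguments": {"targets": "0.3 0 0 0 0 0 0; 0.3 0 0 0 0 0 0; 0.3 0 0 0 0 0 0; 0.3 0 0 -0.1 0 0 0; 0.3 0 0 -0.22 0 0 0; 0.3 0 0 -0.35 0 0 0; 0.3 0 0 -0.35 0 0 0"}}

```text
time: 10.08
tool_pos: [0.6642, -0.1524, 0.3646]
ee_rot: [3.133, -0.793, 0.009]
wrist_force: [1.6, -0.2, 2.0]
width: 0.028
```

Run:
```python
from h import *
print(plan([.50,-.07,.30],R.from_euler('y',-.07)*down(0)))
```

```text
[-0.643 -0.333 -0.288  0.001 -0.23   0.002]
```

Call:
{"name": "servo_tool", "arguments": {"targets": "0.3 -0.13 -0.07 -0.058 0 -0.02 0; 0.3 -0.26 -0.13 -0.116 0 -0.06 0; 0.3 -0.39 -0.2 -0.174 0 -0.1 0; 0.3 -0.52 -0.27 -0.232 0 -0.14 0; 0.3 -0.643 -0.333 -0.288 0 -0.18 0; 0.3 -0.643 -0.333 -0.288 0 -0.22 0; 0.3 -0.643 -0.333 -0.288 0 -0.23 0; 0.3 -0.643 -0.333 -0.288 0 -0.23 0"}}

```text
time: 10.75
tool_pos: [0.5012, -0.0686, 0.2908]
ee_rot: [-3.141, -0.055, 0.007]
wrist_force: [-0.6, 0.9, -0.6]
width: 0.0284
```

Run:
```python
from h import *
from bench import vision
o,cam=wsnap("w6");print(o['tool_pos'],o['ee_rot'])
print('blue top corners pred',proj(0,case_w(CASE,[(.005,.091,.103),(.005,.041,.103),(-.005,.091,.103),(-.005,.041,.103)]),cam))
print('rim',proj(0,case_w(CASE,[(-.08,.106,.115),(-.08,-.106,.115),(.074,.1,.115)]),cam))
a=vision.snapshot("top")["image"][:,:,::-1][130:250,240:380]
cv2.imwrite("pics/top6.png",cv2.resize(cv2.convertScaleAbs(a,alpha=1.5),None,fx=5,fy=5,interpolation=cv2.INTER_CUBIC))
```

```text
[ 0.50120194 -0.06855478  0.29083494] [-3.14128164 -0.05525647  0.00665188]
blue top corners pred [[331.51824772 142.85878761]
 [329.13396907 182.01986463]
 [323.65095856 142.86080177]
 [321.50403155 182.08334515]]
rim [[264.70818645 130.79075899]
 [263.32873626 290.77082241]
 [390.52504413 136.08926741]]
```

View pics/w6.png

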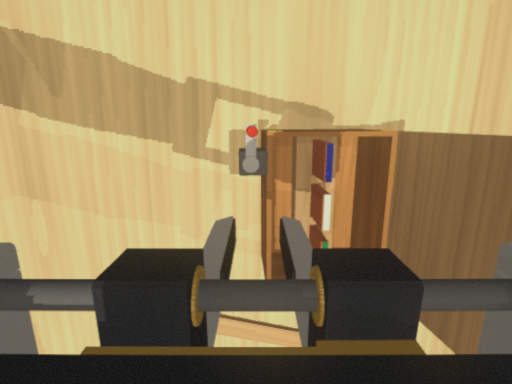

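View pics/top6.png

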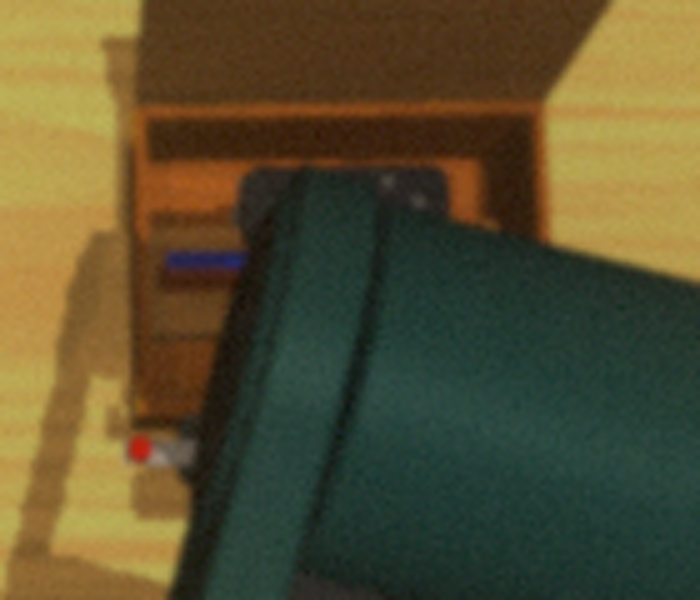

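Run:
```python
from h import *
from scipy.optimize import least_squares
for uv in [(282.4,181.6)]:
  print(least_squares(lambda p:(proj("top",[p[0],p[1],.103])-uv).ravel(),[.6,-.05]).x, proj("top",case_w(CASE,[-.08,.106,.115])))
print(plan([.602,-.058,.19],R.from_euler('y',-.07)*down(.0035)))
```

```text
[ 0.60176049 -0.05134723] [[267.05735435 212.46149286]]
[ 0.383 -0.041  0.433 -0.     0.004  0.001]
```

Call:
{"name": "servo_tool", "arguments": {"targets": "0.3 0.12 -0.01 0.05 0 0.004 0; 0.3 0.25 -0.03 0.12 0 0.004 0; 0.3 0.383 -0.041 0.25 0 0.004 0; 0.3 0.383 -0.041 0.38 0 0.004 0; 0.3 0.383 -0.041 0.43 0 0.004 0; 0.3 0.383 -0.041 0.43 0 0.004 0; 0.3 0.383 -0.041 0.43 0 0.004 0"}}

```text
time: 11.43
tool_pos: [0.6007, -0.0582, 0.1926]
ee_rot: [3.141, -0.072, 0.005]
wrist_force: [0.8, -0.9, -0.0]
width: 0.0286
```

Run:
```python
from h import *
from bench import vision
o,cam=wsnap("w7");print(o['tool_pos'],o['ee_rot'],o['wrist_force'])
print('blue top corners pred',proj(0,case_w(CASE,[(.005,.091,.103),(.005,.041,.103),(-.005,.091,.103),(-.005,.041,.103)]),cam))
print('rim',proj(0,case_w(CASE,[(-.08,.106,.115),(.074,.1,.115)]),cam))
```

```text
[ 0.60068634 -0.05816581  0.19258279] [ 3.14136407 -0.0721386   0.00492029] [ 0.75466166 -0.86001938 -0.03512498]
blue top corners pred [[254.54025094 161.41087929]
 [254.59695278 213.57546756]
 [243.61264539 161.50435176]
 [244.12770201 213.79597306]]
rim [[155.00080353 146.46252764]
 [333.10392064 152.42261274]]
```

View pics/w7.png

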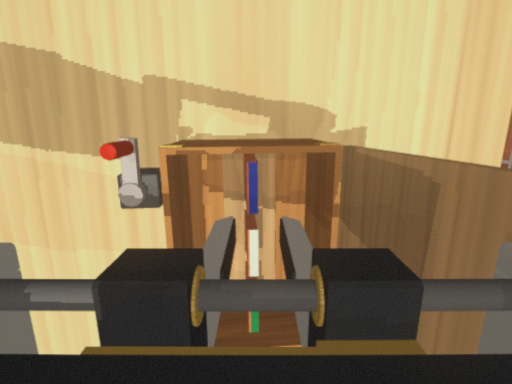

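Blue top edge at columns 247–258, rows 162–214, which puts the tile centre at x≈0.605, y≈-0.0505. The finger gap is clear of the white tile.

Run:
```python
from h import *
print(plan([.6052,-.057,.078],R.from_euler('y',-.06)*down(.0035)))
```

```text
[-0.021 -0.006  0.466  0.    -0.005  0.   ]
```

Call:
{"name": "servo_tool", "arguments": {"targets": "0.3 -0.004 -0.006 0.1 0 -0.004 0; 0.3 -0.01 -0.006 0.2 0 -0.004 0; 0.3 -0.015 -0.006 0.3 0 -0.004 0; 0.3 -0.019 -0.006 0.38 0 -0.004 0; 0.3 -0.02 -0.006 0.43 0 -0.004 0; 0.3 -0.021 -0.006 0.46 0 -0.004 0; 0.3 -0.021 -0.006 0.46 0 -0.004 0"}}

```text
time: 12.07
tool_pos: [0.6046, -0.0565, 0.0774]
ee_rot: [3.141, -0.06, 0.005]
wrist_force: [0.2, -0.5, 0.3]
width: 0.0284
```

Run:
```python
from h import *
o,cam=wsnap("w8");print(o['tool_pos'],o['ee_rot'],o['wrist_force'],o['width'])
```

```text
[ 0.6045809  -0.05649279  0.07743744] [ 3.14127839 -0.06031082  0.00538257] [ 0.16670229 -0.54116513  0.26311658] 0.028373483238356548
```

View pics/w8.png

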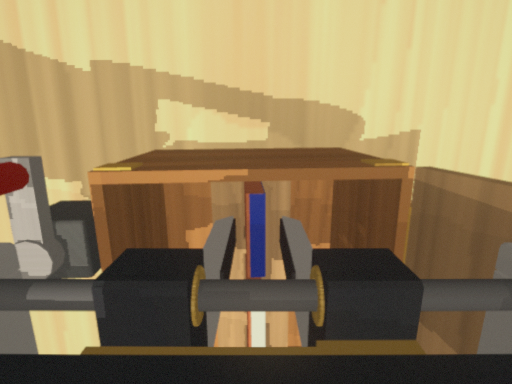

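No contact forces, and the tile sits between the fingers at columns 247–266, rows 190–275. Closing.

Call:
{"name": "servo_tool", "arguments": {"targets": "0 0 0 0 0 0 0; 0 0 0 0 0 0 0; 0 0 0 0 0 0 0; 0 0 0 0 0 0 0; 0 0 0 0 0 0 0"}}

```text
time: 12.53
tool_pos: [0.6025, -0.0564, 0.0785]
ee_rot: [3.141, -0.055, 0.006]
wrist_force: [-7.9, -0.7, 8.3]
width: 0.0102
```

Run:
```python
from h import *
from bench import get_obs
o=get_obs();print(o['tool_pos'],o['ee_rot'],o['wrist_force'],o['width'])
p=o['tool_pos']
print(plan(p+[0,0,.16],toolR(o)))
```

```text
[ 0.60245377 -0.05642599  0.07854984] [ 3.1409315 -0.0547986  0.0059912] [-7.8743344  -0.65834221  8.33630756] 0.010224710291685481
[ 0.035  0.    -0.639  0.     0.     0.   ]
```

Call:
{"name": "servo_tool", "arguments": {"targets": "0 -0.006 0 0 0 -0.004 0; 0 -0.006 0 -0.02 0 -0.004 0; 0 -0.004 0 -0.05 0 -0.004 0; 0 -0.002 0 -0.08 0 -0.004 0; 0 0 0 -0.12 0 -0.004 0"}}

```text
time: 12.95
tool_pos: [0.6014, -0.056, 0.1061]
ee_rot: [-3.141, -0.043, 0.006]
wrist_force: [-3.6, -1.2, -4.1]
width: 0.0101
```

Run:
```python
from h import *
o,cam=wsnap("w9");print(o['tool_pos'],o['ee_rot'],o['wrist_force'],o['width'])
```

```text
[ 0.60139114 -0.05603712  0.10605118] [-3.14109534 -0.04299967  0.00575086] [-3.56646742 -1.23228256 -4.14181003] 0.010112204399826099
```

View pics/w9.png

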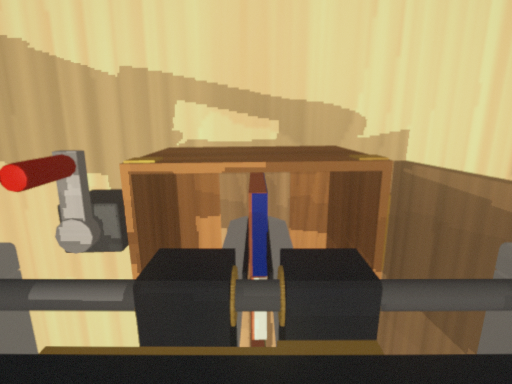

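Blue tile is rising in the grip at (260,235), and the white tile is still in its slot. Continuing straight up.

Call:
{"name": "servo_tool", "arguments": {"targets": "0 0.002 0 -0.06 0 0 0; 0 0.004 0 -0.14 0 0 0; 0 0.007 0 -0.24 0 0 0; 0 0.01 0 -0.36 0 0 0; 0 0.015 0 -0.5 0 0 0; 0 0.02 0 -0.6 0 0 0; 0 0.02 0 -0.7 0 0 0; 0 0.02 0 -0.7 0 0 0"}}

```text
time: 13.67
tool_pos: [0.603, -0.0567, 0.2911]
ee_rot: [3.138, -0.064, 0.006]
wrist_force: [-0.9, -0.2, -0.2]
width: 0.0098
```

Run:
```python
from h import *
from bench import get_obs
o=get_obs();print(o['wrist_force'],o['width'],o['joint_positions'])
print(plan([.44,-.056,.34],R.from_euler('y',-1.2)*down(.006)))
```

```text
[-0.86658612 -0.15977882 -0.1994841 ] 0.009838006561144532 [-0.19299074  0.1620669   1.12098928  0.00990941  1.79470497 -0.19631842]
[-0.638 -0.006 -0.237 -0.001  0.361  0.   ]
```

Call:
{"name": "servo_tool", "arguments": {"targets": "0 -0.1 0 -0.04 0 0 0; 0 -0.2 0 -0.08 0 0.03 0; 0 -0.3 0 -0.12 0 0.065 0; 0 -0.4 0 -0.16 0 0.1 0; 0 -0.5 0 -0.2 0 0.135 0; 0 -0.6 0 -0.23 0 0.17 0; 0 -0.638 0 -0.237 0 0.205 0; 0 -0.638 0 -0.237 0 0.24 0; 0 -0.638 0 -0.237 0 0.275 0; 0 -0.638 0 -0.237 0 0.31 0; 0 -0.638 0 -0.237 0 0.345 0; 0 -0.638 0 -0.237 0 0.361 0"}}

```text
time: 14.67
tool_pos: [0.5037, -0.0962, 0.3313]
ee_rot: [-3.116, -1.168, 0.0]
wrist_force: [-0.0, -0.3, -1.9]
width: 0.0093
```

Call:
{"name": "servo_tool", "arguments": {"targets": "0 0 0 0 0 0 0; 0 0 0 0 0 0 0; 0 0 0 0 0 0 0; 0 0 0 0 0 0 0"}}

```text
time: 15.0
tool_pos: [0.504, -0.0934, 0.3361]
ee_rot: [-3.124, -1.167, 0.014]
wrist_force: [0.2, -0.1, -1.2]
width: 0.01
```

Run:
```python
from h import *
from bench import vision
o,cam=wsnap("w10");print(o['tool_pos'],o['ee_rot'],o['wrist_force'],o['width'],o['qvel'].round(3),toolR(o).apply([0,0,1]))
for n in ["scene","top"]:
  a=vision.snapshot(n)["image"][:,:,::-1]
  cv2.imwrite(f"pics/{n}10.png",cv2.resize(a[60:260,100:370] ,None,fx=2.9,fy=2.9,interpolation=cv2.INTER_CUBIC))
```

```text
[ 0.50402221 -0.0933776   0.33613246] [-3.12447925 -1.16739905  0.01431203] [ 0.18670727 -0.0595504  -1.15400297] 0.00996792264906883 [ 0.003 -0.001 -0.008  0.008 -0.001 -0.007] [ 0.91925895  0.03027168 -0.39248771]
```

View pics/scene10.png

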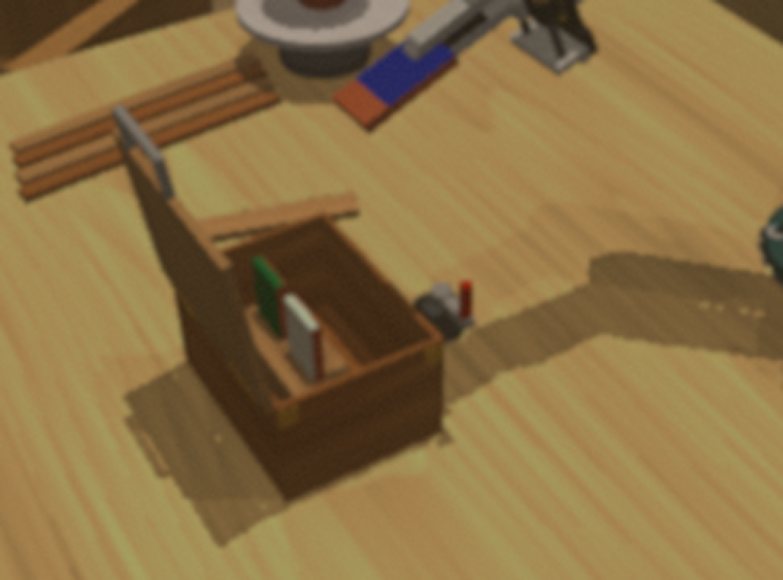

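View pics/top10.png

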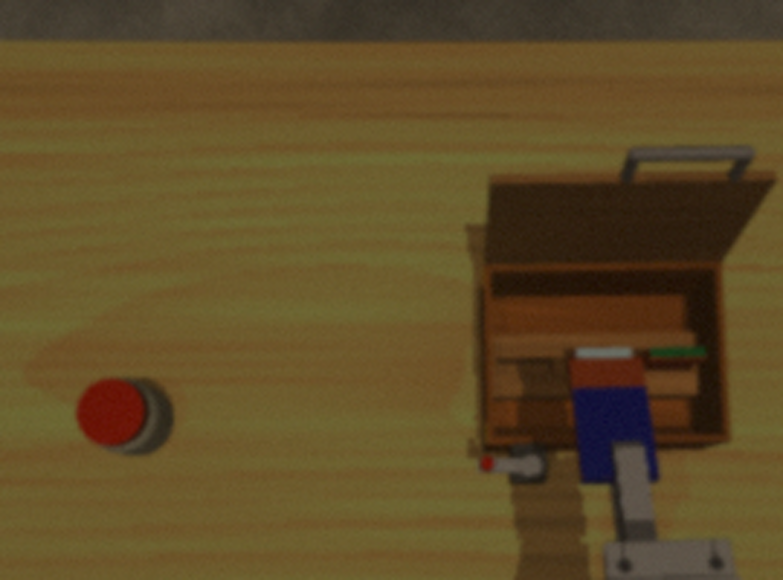

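View pics/w10.png

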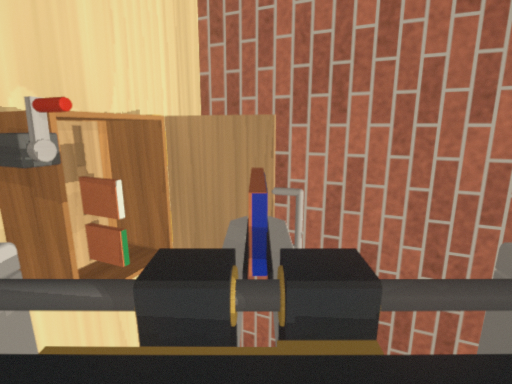

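The tile is held glaze-up, tilted about 23° from flat, and well clear. The lid and latch are open, and white and green still stand in their slots. One last settle and check, then I'll hand in.

Call:
{"name": "servo_tool", "arguments": {"targets": "0 0 0 0 0 0 0; 0 0 0 0 0 0 0; 0 0 0 0 0 0 0; 0 0 0 0 0 0 0; 0 0 0 0 0 0 0; 0 0 0 0 0 0 0"}}

```text
time: 15.65
tool_pos: [0.5037, -0.0938, 0.3333]
ee_rot: [-3.117, -1.165, 0.006]
wrist_force: [-0.6, 0.4, -0.9]
width: 0.0098
```

Run:
```python
from h import *
from bench import vision,get_obs,robot
o=get_obs();print(o['time'],o['tool_pos'],o['ee_rot'],o['wrist_force'],o['width'],abs(o['qvel']).max())
a=cv2.imread("pics/top0.png").astype(int);b=vision.snapshot("top")["image"][:,:,::-1].astype(int)
d=abs(a-b).max(2)
print("jar diff",d[185:220,120:162].mean(),"slat diff",d[178:255,380:412].mean(),"bg",d[100:140,100:160].mean())
robot.close_job()
```

```text
15.65 [ 0.50374266 -0.09377572  0.33328026] [-3.11675632 -1.16526081  0.00620333] [-0.56372072  0.44847304 -0.87052293] 0.009769121393913742 0.0021130435293216284
jar diff 11.827891156462584 slat diff 12.524756493506494 bg 13.048333333333334
the job is handed in; nothing more can be done
```

I swung the latch round with the peg loosely caged between the fingers. Then I pinched the handle and lifted the lid past upright, drew the blue tile out of its +y slot, and handed in at 15.65 s. No verdict is reported, so what follows rests on my own checks.

**Last checks:**
- **Tile:** still in the grip (finger opening 9.8 mm), with the arm at rest. The glaze faces up, about 23° off straight up. I estimate its lowest end at about 0.31 m above the bench.
- **Case:** the pictures show the lid open (moved to about 1.72 rad) and the latch pointing to +y (about 1.5 rad). The robot was clear of both.
- **Bystanders:** the white and green tiles still stand in their slots. Jar and slat pixels changed no more than the bare bench did since the start.

**What disagreed:**
- **Case position:** the wrist camera put the case about 3 mm farther from the robot than the fixed cameras did. I used the wrist reading for the grasps.
- **Tile grasp:** closing on the tile briefly gave about 11 N at the wrist. I eased that by shifting the arm about 1.5 mm before lifting.
- **Final pose:** it settled about 65 mm short of the planned pull-back and 37 mm to the side. It was steady and clear of everything, so I left it there.

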